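# Lock up a forme of type

## Robot

A 6-joint arm with a two-finger parallel gripper is mounted at the origin on the work surface. World frame = base frame: x ahead of the robot, y to its left, z up, the work surface at z = 0. Lengths are in m, angles in rad, forces in N, time in s.
With the tool pointing down it reaches from about 0.35 to 0.775 m from the base axis. Payload 5.5 kg.
Tool frame: the origin (TCP) lies midway between the tips of the shut fingers; the grasp point (between the pads) lies robot.hold_point_z behind it (robot.hold_point_z is the distance from the TCP to the grasp point, in m); z points along the fingers, y is the line along which they close (so a half turn about z gives the same grasp; the last joint's range is limited). The gripper opens to 85 mm and grips with 20 to 120 N. Pads are 22 mm wide; open, the fingers measure 114 mm over their backs; the gripper's body (76 mm by 85 mm) begins 54 mm behind the grasp point. The pads swing forward as they close: fully open they stand 13 mm farther back than shut.
Start: joints at [-1.283, 0.313, 0.046, 1.304, 0, 1.431], TCP at [0.239, -0.523, 0.231] pointing down, gripper open.
Joint ranges: [-2.76, 2.76], [-0.86, 1.69], [-1.03, 1.26], [-2.2, 2.34], [-1.47, 1.5], [-3.14, 3.14]. Speed limits (rad/s): [2.57, 2.57, 3.14, 3.14, 3.14, 3.14].

## Interface

Orientations are given as a unit quaternion [w, x, y, z].
In Python, from station import robot gives the robot as it stands.
- The arm moves only by the tool drive_tool, never from a script. Its argument "commands" is a list of rows, each a list of 6 numbers: the shift along the tool's x, y, z in units of 30 mm (1.0 is 30 mm), then the turn, a rotation vector about the tool's x, y, z in units of 0.1 rad (1.0 is 0.1 rad). In form: [[x, y, z, ax, ay, az], ...]. A call has exactly 10 rows; each row shifts and turns the commanded pose from where the row before left it, along the tool's axes as they then stand; what a row does not reach is not made up. A row lasts 1/10 s, in which the tool goes at most 50 mm and 8.59 degrees, less where a joint would pass 70% of its speed; a pose out of reach is approached as far as the arm can. A call with a number of a shift or a turn outside -1 to 1 is refused whole. A call with a gripper value outside its range is refused whole. "fingers" is the opening, from -1 (shut) to 1 (fully open), set as the call begins (left out, the last holds). The fingers move at their own pace and stop on an object; "newtons" is the grip in N (left out, the last holds). Time passes only in rows, so rows that do not move let the fingers close, or fill a call up. It gives the time, the measured TCP pose, the force, the opening and the grip force at its end, in the units of the state.
- robot.observe(): the state, without advancing time (a new reading comes with each control period).
- robot.snapshot(name): name is "scene" or "top" or "wrist"; returns (picture, depth): 400x640x3 uint8, red, green, blue; 400x640 float32, m along the optical axis (not along the pixel's ray), 0 where there is no reading.
- robot.camera_model(name): a dict with "fx", "fy", "cx", "cy" (pixels), "origin" and "rotation" of the camera in the world. Camera axes: x right, y down, z forward; pixel columns grow to the right and rows downward; lengths in m; the calibration is good to about 2 mm. A picture is of the moment at which its call begins: read the wrist's pose just before it. camera_model takes no time and is no camera call; for the wrist camera it gives the pose at the moment of the call.
- robot.hand_in(): hands the job in; it is judged then, once.
The state is a dict: "clock": time; "joint_positions": joint angles; "joint_velocities": joint speeds; "effort": joint torques, N m; "eef_pos": TCP position; "orientation": TCP orientation; "contact_force": force on the tool from outside, world axes, zero at the start; "moment": the same for the moment, N m; "grip_width": opening from 0.0 (shut) to 1.0 (fully open); "finger_force": force on a finger pad.
Only numpy, scipy, OpenCV 4.12 (cv2) and the standard library are available. Lean on these libraries where they do the work, as an engineer would, in place of code of your own. Each camera call takes 0.05 s, during which the arm holds its last target. There are 200 camera calls.

## Task

Clear the wooden planing block out of the lock-up bed and set it down flat in the plain wooden tray. Then slide the lock-up bar along the bed until it holds the forme of type square and hard up against the head of the bed, and only then swing both levers on the bar inward until each one clicks past its detent and lies along the bar. Leave the small tin on the bed and the stick in the tray where they are.

Things in the scene. Friction and masses are not known exactly. Their poses are not given: they have to be found in the camera images.
- bed: Fixed grey iron lock-up bed, 204 x 440 mm. Origin: at table height; x across, y along towards its head, z up. Its flat surface is at z = 30 mm, spanning x = -90..90, y = -215..200 mm. Round it: the head bar (inner face y = 200, top z = 55, 12 mm thick), side rails and a tail rail (12 mm thick, tops z = 45 mm).
- lockbar (a joint): How far the lock-up bar has slid along the bed's +y (m), 0..0.225; it rubs with about 4 N and stays where it is left. The bar is aluminium, 176 (bed x) x 40 (bed y) x 24 mm tall, z = 31..55 mm in the bed frame, always square to the bed.
- bar_face (a point): Middle of the bar's front (+y) face, which pushes on the forme, 12 mm above the bar's underside; axes as the bed's.
- bar_back (a point): Middle of the bar's rear (-y) face, 40 mm behind bar_face; a place to push the bar.
- near_lever (a joint): Turn (rad) of the lever at the bar's -x end, 0..1.571. It starts near 0, where it points to bed -y (trailing); growing, it swings counter-clockwise from above, inward; at 1.571 it lies along the bar pointing to bed +x. From about 0.4 to the detent at 1.18 a spring pushes back (up to 7 N at 45 mm from the axis); past it, it snaps home.
- far_lever (a joint): The same for the lever at the bar's +x end, mirrored: it swings clockwise from above, and at 1.571 points to bed -x.
- near_lever_axis (a point): On the axis of the lever at the bar's -x end, 70 mm from the bar's middle, at half the height of the lever arm (bed z = 72 mm). The hub is 32 mm across at its foot, 26 mm above, top at bed z = 85 mm; a brass pin in it rises by up to 10 mm as the detent is climbed and drops at the click.
- near_lever_tip (a point): Centre of the round tip of that lever, 52 mm from its axis. The steel arm is 10 mm wide, reaches 59 mm from the axis, and stands at bed z = 64..80 mm, 9 mm clear above the bar.
- far_lever_axis (a point): On the axis of the lever at the bar's +x end; as the other.
- far_lever_tip (a point): Centre of the round tip of that lever, 52 mm from its axis.
- forme: Loose forme of type: a wood-framed block 120 (x) x 80 (y) x 23 mm with rows of metal type on top, 0.8 kg, lying on the bed somewhat askew, short of the head. Origin: centre of its underside.
- planer: Loose plain wooden planing block, lying on the bed between bar and forme: a slab 100 (x) x 50 (y) x 25 mm with a grip ridge along x on top, 70 x 22 mm, from z = 25 to 59 mm. About 0.22 kg. Origin: centre of its underside.
- tray: Fixed plain wooden tray without partitions, 180 (x) x 130 (y) mm outside, walls 5 mm thick and 25 mm high, floor 5 mm thick; it stands left or right of the bed. Origin: centre of its underside. (The partitioned type case on the other side is not the tray.)
- inktin: Small tin, 36 mm across and 42 mm tall, standing on the bed's tail behind the bar: leave alone. Origin: centre of its underside.
- stick: Wooden stick 150 (x) x 14 x 14 mm lying in the tray along its +y wall: leave alone. Origin: centre of its underside.

How it is judged:
On the way, in this order (a step that is already met when the one before it is completed fails the run):
1. the planing block lies flat in the tray, let go (x of planer in the frame of tray between -0.055 and 0.055 m and y of planer in the frame of tray between -0.05 and 0.05 m and z of planer in the frame of tray below 0.012 m and angle between planer's own z axis and vertical below 0.12 rad and contact force between the fingers and planer below 0.2 N), for 0.2 s.
2. the bar holds the forme square and hard against the head, with both levers not yet swung past their detents (y of forme in the frame of bed above 0.157 m and angle between the y axis of forme and the y axis of bed, either way round below 0.035 rad and z of forme in the frame of bed below 0.034 m and y of bar_face in the frame of bed above 0.1165 m and value of joint each of near_lever, far_lever below 1.1 rad), for 0.2 s.
3. both levers have clicked home (value of joint each of near_lever, far_lever above 1.45 rad and y of forme in the frame of bed above 0.157 m and angle between the y axis of forme and the y axis of bed, either way round below 0.035 rad and z of forme in the frame of bed below 0.034 m and y of bar_face in the frame of bed above 0.1165 m), for 0.2 s.
At the end, for the whole second after the job is handed in: Planing block flat in the tray (within 55 mm in x, 50 mm in y of its centre), forme within 3 mm of the head bar and square to it within 0.035 rad, bar face within 3.5 mm of the snug forme, both levers clicked (above 1.45 rad), all at rest (all of step 3 and x of planer in the frame of tray between -0.055 and 0.055 m and y of planer in the frame of tray between -0.05 and 0.05 m and z of planer in the frame of tray below 0.012 m and angle between planer's own z axis and vertical below 0.12 rad and linear speed of each of planer, forme below 0.02 m/s); the robot touches nothing.
It fails at once if the small tin is moved more than 20 mm (distance of inktin from where it was at the start of the episode above 0.02 m).
It fails at once if the stick in the tray is moved more than 20 mm (distance of stick from where it was at the start of the episode above 0.02 m).
It also fails if it takes over 72 s, if anything falls off the work surface, if the arm or the gripper's body presses on something with over 40 N, if the wrist force passes 120 N, or if a joint passes its speed limit or range.

## Working session

There is one attempt and no reset: what is moved stays moved. The work goes in short steps, Python scripts to look and compute and a tool call to move; the robot and the scene stay as the last step left them, time stands still between calls to the robot, and variables do not carry over. Pictures are saved under pics/ and viewed, at most 10 in all, crops included, and the job is handed in when it is done.

Besides the shell and the picture viewer there is one more tool, called after "Request:" as name(argument=value, ...) on one line, values as JSON. drive_tool: Moves the arm, as the interface text tells. Its arguments: {"type":"object","properties":{"commands":{"type":"array","items":{"type":"array","items":{"type":"number","minimum":-1,"maximum":1}}},"fingers":{"type":"number"},"newtons":{"type":"number"}},"required":["commands"]}

```bash
ls; mkdir -p pics
cat > h.py <<'E'
import numpy as np, cv2
from station import robot
def cloud(n):
    c=robot.camera_model(n); p,d=robot.snapshot(n)
    v,u=np.mgrid[0:400,0:640]
    P=np.stack([(u-c['cx'])/c['fx']*d,(v-c['cy'])/c['fy']*d,d],-1)@np.array(c['rotation']).T+np.array(c['origin'])
    P[d==0]=np.nan
    return p,d,P
E
python3 - <<'E'
from h import *
print(robot.observe(), robot.hold_point_z)
for n in('top','scene'):
    p,d,P=cloud(n); cv2.imwrite(f'pics/{n}0.png',p[...,::-1]); np.save(f'{n}0.npy',P)
    print(n,robot.camera_model(n))
E
```

```text
pics
{'clock': 0.0, 'joint_positions': array([-1.28259365e+00,  3.13940149e-01,  4.49736380e-02,  1.30361079e+00,
       -1.09346233e-05,  1.43114354e+00]), 'joint_velocities': array([-0.00140699,  0.0003357 , -0.00043151, -0.00165129, -0.00193028,
        0.00051365]), 'effort': array([ 3.23402392e-04, -4.80629897e+01,  2.98531401e+01,  1.95177225e-02,
       -8.94287268e-05,  1.33090654e-05]), 'eef_pos': array([ 0.23839105, -0.52268396,  0.23044097]), 'orientation': array([-8.87625411e-04,  9.77204210e-01,  2.12299646e-01, -7.15322574e-05]), 'contact_force': array([-0.21652912, -0.22815508,  0.35875492]), 'moment': array([-0.0158478 ,  0.00837477,  0.00269945]), 'finger_force': 0.0, 'grip_width': 1.0008478665744005} 0.0187Traceback (most recent call last):
  File "<stdin>", line 4, in <module>
  File "h.py", line 6, in cloud
    P=np.stack([(u-c['cx'])/c['fx']*d,(v-c['cy'])/c['fy']*d,d],-1)@np.array(c['rotation']).T+np.array(c['origin'])
      ~~~~~~~~~~~~~~~~~~~~~~~~~~~~~~~~~~~~~~~~~~~~~~~~~~~~~~~~~~~~^~~~~~~~~~~~~~~~~~~~~~~~~~
ValueError: matmul: Input operand 1 has a mismatch in its core dimension 0, with gufunc signature (n?,k),(k,m?)->(n?,m?) (size 4 is different from 3)
```

Rotation is a quaternion.

```bash
sed -i "s/^from station/from scipy.spatial.transform import Rotation as R\nfrom station/; s/np.array(c\['rotation'\]).T/R.from_quat(np.roll(c['rotation'],-1)).as_matrix().T/" h.py
python3 - <<'E'
from h import *
for n in('top','scene'):
    p,d,P=cloud(n); cv2.imwrite(f'pics/{n}0.png',p[...,::-1]); np.save(f'{n}0.npy',P)
    print(n,robot.camera_model(n), np.nanmedian(P[...,2]))
E
```

```text
top {'fx': 488.9369013412969, 'fy': 488.9369013412969, 'cx': 324.47583789303405, 'cy': 195.10795794309416, 'origin': array([0.296292  , 0.03956282, 1.26691562]), 'rotation': array([ 0.07080207, -0.68168709,  0.72425696, -0.0757736 ])} 0.0009056771828825916
scene {'fx': 436.3530109290617, 'fy': 436.3530109290617, 'cx': 314.47054649470954, 'cy': 205.56529443103187, 'origin': array([0.87822558, 0.53322852, 0.89768832]), 'rotation': array([-0.07823476,  0.26659139,  0.91650571, -0.28779444])} 0.00037977695344382223
```

View pics/top0.png

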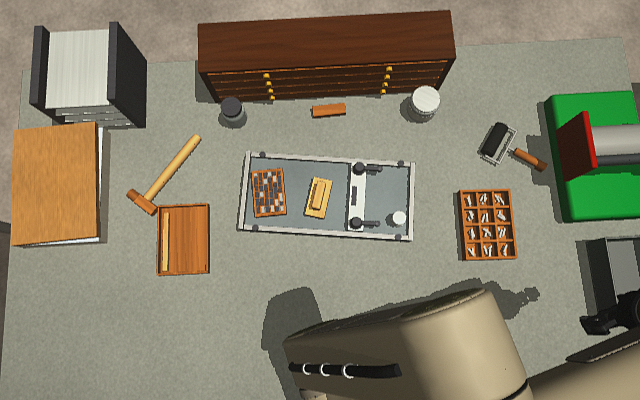

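View pics/scene0.png

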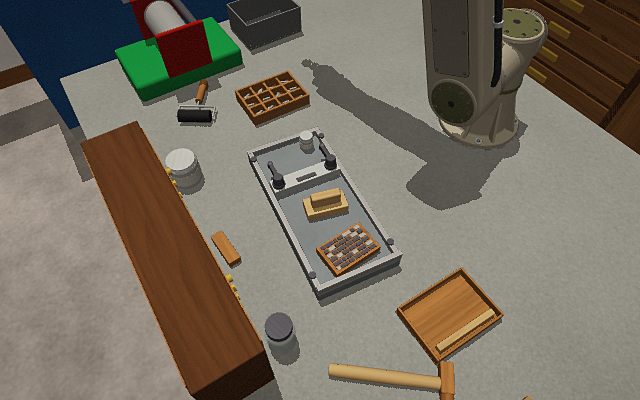

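```bash
cat > m.py <<'E'
from h import *
T=np.load('top0.npy');S=np.load('scene0.npy')
for (u,v) in [(245,195),(330,157),(413,200),(319,197),(319,185),(268,192),(356,195),(358,222),(373,222),(399,217),(183,240),(165,240)]: print('T',(u,v),T[v,u].round(4))
def box(P,lo,hi,zl,name):
    Q=P.reshape(-1,3); m=(Q[:,0]>lo[0])&(Q[:,0]<hi[0])&(Q[:,1]>lo[1])&(Q[:,1]<hi[1])&(Q[:,2]>zl[0])&(Q[:,2]<zl[1]); Q=Q[m]
    r=cv2.minAreaRect((Q[:,:2]*1000).astype(np.float32)); print(name,len(Q),np.round(r[0],1),np.round(r[1],1),round(r[2],2),'z',np.round(np.median(Q[:,2]),4)); return Q
E
cat > m1.py <<'E'
from m import *
for P,n in((T,'top'),(S,'scene')):
    B=T[150:245,235:420].reshape(-1,3)
    lo=np.nanmin(B,0);hi=np.nanmax(B,0)
    if n=='top':print(lo,hi)
    box(P,lo,hi,(.040,.060),n+' bed')
    c=T[197,319]; box(P,c[:2]-.07,c[:2]+.07,(.049,.063),n+' planer body'); box(P,c[:2]-.07,c[:2]+.07,(.08,.095),n+' ridge')
    c=T[192,268]; box(P,c[:2]-.075,c[:2]+.075,(.048,.06),n+' forme')
    c=T[240,183]; box(P,c[:2]-.13,c[:2]+.13,(.02,.03),n+' tray')
    c=T[195,356]; box(P,c[:2]-.13,c[:2]+.13,(.072,.083),n+' levers')
    c=T[217,399]; box(P,c[:2]-.03,c[:2]+.03,(.062,.08),n+' tin')
E
python3 m1.py
```

```text
T (245, 195) [0.5637 0.2241 0.055 ]
T (330, 157) [0.6538 0.0026 0.0439]
T (413, 200) [ 0.527  -0.2014  0.0449]
T (319, 197) [0.5408 0.0374 0.0862]
T (319, 185) [0.5707 0.0356 0.0878]
T (268, 192) [0.5694 0.1663 0.0485]
T (356, 195) [ 0.5463 -0.0564  0.0569]
T (358, 222) [ 0.4734 -0.0543  0.0826]
T (373, 222) [ 0.4718 -0.0914  0.0784]
T (399, 217) [ 0.4814 -0.1574  0.0716]
T (183, 240) [0.466  0.3961 0.0011]
T (165, 240) [0.4664 0.4373 0.0183]
[ 0.41869506 -0.24027247 -0.0114311 ] [0.70318554 0.26306724 0.0940436 ]
top bed 5062 [553.   14.8] [439.5 206.3] 82.58 z 0.0495
top planer body 484 [536.8   8.9] [113.9 102. ] 73.3 z 0.0534
top ridge 245 [546.7  38.9] [21.8 70.2] 74.03 z 0.0864
top forme 1417 [563.6 177.2] [114.9 150.1] 83.42 z 0.0512
top tray 761 [485.6 426.5] [199.9 217.1] 89.58 z 0.0233
top levers 324 [523.4 -50. ] [180.2 200.1] 20.62 z 0.0784
top tin 151 [ 480.7 -157.1] [32.3 33.7] 65.47 z 0.0706
scene bed 5907 [552.9  15. ] [443.3 207.3] 82.57 z 0.051
scene planer body 484 [536.6  10.3] [117.4 103.7] 73.41 z 0.0548
scene ridge 274 [547.4  40.4] [24.3 70.1] 74.59 z 0.0883
scene forme 2126 [568.8 181.8] [116.5 150. ] 89.08 z 0.0525
scene tray 1525 [485.5 427.4] [197.3 220.1] 89.62 z 0.0245
scene levers 353 [521.7 -47.4] [185.2 201.5] 20.72 z 0.0785
scene tin 126 [ 480.5 -154.7] [34.6 32.8] 30.77 z 0.0718
```

```bash
cat > plan.py <<'E'
from h import *
def rows(way,start=None):
    """way: list of (pos, tool-x heading, nrows); tool kept pointing down. prints rows"""
    if start is None:
        s=robot.observe(); p=np.array(s['eef_pos']);r=R.from_quat(np.roll(s['orientation'],-1))
        print('at',p.round(4),'head',np.arctan2(*r.as_matrix()[[1,0],0]).round(3),'F',s['contact_force'].round(1),'t',s['clock'],'w',round(s['grip_width'],3),s['finger_force'])
    else: p,r=start
    out=[]
    for q,h,n in way:
        q=np.array(q,float); h0=np.arctan2(*r.as_matrix()[[1,0],0]); p0=p.copy(); 
        if h is None:h=h0
        for i in range(1,n+1):
            a=h0+(h-h0)*i/n
            g=R.from_matrix(np.array([[np.cos(a),np.sin(a),0],[np.sin(a),-np.cos(a),0],[0,0,-1]]).T)
            t=p0+(q-p0)*i/n
            sh=np.round(r.inv().apply(t-p)/.03,2); tr=np.round((r.inv()*g).as_rotvec()/.1,2)
            out.append(np.r_[sh,tr]+0.); p=p+r.apply(sh*.03); r=r*R.from_rotvec(tr*.1)
    for i in range(0,len(out),10): print('['+','.join('['+','.join('%g'%x for x in o)+']' for o in out[i:i+10])+']')
    print('max',np.abs(out).max()); return p,r
O=np.array([.554,.0223]);th=np.radians(-7.42);Rb=np.array([[np.cos(th),-np.sin(th)],[np.sin(th),np.cos(th)]])
def bed(x,y,z): return np.r_[O+Rb@np.array([x,y]),z]
def tobed(p): return Rb.T@(np.asarray(p)[:2]-O)
E
python3 - <<'E'
from plan import *
rows([((.547,.0395,.145),2.866,28),((.547,.0395,.145),2.866,2)])
T=np.load('top0.npy');S=np.load('scene0.npy')
t=T[203:277,155:212].reshape(-1,3); t=t[(t[:,2]>.019)&(t[:,2]<.03)]
print('tray',cv2.minAreaRect((t[:,:2]*1000).astype(np.float32)))
for P in(T,S):
    Q=P.reshape(-1,3); b=(Q[:,:2]-O)@Rb
    for z,xl,yl,n in(((.05,.06),90,(-.13,-.02),'bar'),((.045,.06),85,(.08,.195),'forme'),((.073,.092),90,(-.16,-.02),'lever')):
        k=(abs(b[:,0])<xl/1000)&(b[:,1]>yl[0])&(b[:,1]<yl[1])&(Q[:,2]>z[0])&(Q[:,2]<z[1]); print(n,k.sum(),cv2.minAreaRect((b[k]*1000).astype(np.float32)))
        if n=='lever':
            for s in(-1,1):
                kk=k&(b[:,0]*s>0); print(cv2.minAreaRect((b[kk]*1000).astype(np.float32)))
E
```

```text
at [ 0.2384 -0.5228  0.2306] head 0.428 F [-0.9  0.6  0.3] t 0.15 w 1.002 0.0
[[0.61,-0.46,0.1,-0.01,0,-0.87],[0.65,-0.4,0.1,0,0,-0.87],[0.68,-0.34,0.11,0,0,-0.87],[0.71,-0.28,0.1,0,0,-0.87],[0.73,-0.23,0.1,0,0,-0.87],[0.75,-0.15,0.1,0,0,-0.87],[0.76,-0.09,0.11,0,0,-0.88],[0.76,-0.03,0.1,0,0,-0.87],[0.76,0.05,0.1,0,0,-0.87],[0.76,0.11,0.1,0,0,-0.87]]
[[0.74,0.17,0.11,0,0,-0.87],[0.73,0.24,0.1,0,0,-0.87],[0.7,0.3,0.1,0,0,-0.87],[0.67,0.36,0.1,0,0,-0.87],[0.64,0.42,0.1,0,0,-0.87],[0.61,0.47,0.11,0,0,-0.87],[0.55,0.52,0.1,0,0,-0.87],[0.51,0.57,0.1,0,0,-0.87],[0.46,0.61,0.1,0,0,-0.87],[0.41,0.65,0.11,0,0,-0.88]]
[[0.34,0.68,0.1,0,0,-0.87],[0.29,0.7,0.1,0,0,-0.87],[0.22,0.74,0.1,0,0,-0.87],[0.16,0.74,0.1,0,0,-0.87],[0.09,0.76,0.11,0,0,-0.87],[0.03,0.76,0.1,0,0,-0.87],[-0.04,0.77,0.1,0,0,-0.87],[-0.11,0.75,0.1,0,0,-0.87],[0,0,0,0,0,0],[0,0,0,0,0,0]]
max 0.88
tray ((466.9976806640625, 395.0335388183594), (136.82345581054688, 180.2520294189453), 89.58122253417969)
bar 772 ((0.21074676513671875, -81.3634262084961), (175.82147216796875, 39.94245529174805), 0.16706231236457825)
forme 1409 ((-3.
[... 248 characters left out ...]
(24.510812759399414, 69.21186828613281), 3.642679452896118)
((73.35400390625, -103.78514099121094), (26.03929328918457, 70.51754760742188), 6.618279457092285)
bar 756 ((0.7142257690429688, -79.27017211914062), (43.808074951171875, 176.6403045654297), 89.6800765991211)
forme 1775 ((-3.367046356201172, 145.4207763671875), (120.86505889892578, 81.51210021972656), 9.605730056762695)
lever 319 ((1.3034286499023438, -102.35943603515625), (164.31118774414062, 71.62810516357422), 0.3996506333351135)
((-67.84398651123047, -102.644287109375), (24.332378387451172, 71.341552734375), 2.3161909580230713)
((69.19193267822266, -101.77835083007812), (71.41111755371094, 24.275896072387695), 85.10918426513672)
```

Request:
drive_tool(commands=[[0.61, -0.46, 0.1, -0.01, 0, -0.87], [0.65, -0.4, 0.1, 0, 0, -0.87], [0.68, -0.34, 0.11, 0, 0, -0.87], [0.71, -0.28, 0.1, 0, 0, -0.87], [0.73, -0.23, 0.1, 0, 0, -0.87], [0.75, -0.15, 0.1, 0, 0, -0.87], [0.76, -0.09, 0.11, 0, 0, -0.88], [0.76, -0.03, 0.1, 0, 0, -0.87], [0.76, 0.05, 0.1, 0, 0, -0.87], [0.76, 0.11, 0.1, 0, 0, -0.87]], fingers=1)

```text
clock: 1.15
eef_pos: [0.3491, -0.3215, 0.2002]
orientation: [0.0, 0.795, 0.606, -0.0]
contact_force: [0.6, -0.6, 0.0]
grip_width: 0.998
finger_force: 0.0
```

Request:
drive_tool(commands=[[0.74, 0.17, 0.11, 0, 0, -0.87], [0.73, 0.24, 0.1, 0, 0, -0.87], [0.7, 0.3, 0.1, 0, 0, -0.87], [0.67, 0.36, 0.1, 0, 0, -0.87], [0.64, 0.42, 0.1, 0, 0, -0.87], [0.61, 0.47, 0.11, 0, 0, -0.87], [0.55, 0.52, 0.1, 0, 0, -0.87], [0.51, 0.57, 0.1, 0, 0, -0.87], [0.46, 0.61, 0.1, 0, 0, -0.87], [0.41, 0.65, 0.11, 0, 0, -0.88]])

```text
clock: 2.15
eef_pos: [0.4593, -0.1206, 0.1693]
orientation: [0.0, 0.465, 0.885, -0.0]
contact_force: [0.2, -0.4, 0.5]
grip_width: 1.0
finger_force: 0.0
```

Request:
drive_tool(commands=[[0.34, 0.68, 0.1, 0, 0, -0.87], [0.29, 0.7, 0.1, 0, 0, -0.87], [0.22, 0.74, 0.1, 0, 0, -0.87], [0.16, 0.74, 0.1, 0, 0, -0.87], [0.09, 0.76, 0.11, 0, 0, -0.87], [0.03, 0.76, 0.1, 0, 0, -0.87], [-0.04, 0.77, 0.1, 0, 0, -0.87], [-0.11, 0.75, 0.1, 0, 0, -0.87], [0, 0, 0, 0, 0, 0], [0, 0, 0, 0, 0, 0]])

```text
clock: 3.15
eef_pos: [0.5468, 0.039, 0.1447]
orientation: [-0.0, 0.138, 0.99, -0.001]
contact_force: [0.3, 0.5, -0.6]
grip_width: 0.997
finger_force: 0.0
```

Run:
```python
from plan import *
rows([((.547,.0395,.063),2.866,8),((.547,.0395,.063),2.866,2)])
p,d,P=cloud('wrist'); cv2.imwrite('pics/w1.png',p[...,::-1])
Q=P.reshape(-1,3); k=(abs(Q[:,0]-.547)<.06)&(abs(Q[:,1]-.04)<.06)&(Q[:,2]>.08)&(Q[:,2]<.095)
print(k.sum(),cv2.minAreaRect((Q[k][:,:2]*1000).astype(np.float32)),np.median(Q[k][:,2]))
```

```text
at [0.5468 0.039  0.1447] head 2.866 F [ 0.3  0.5 -0.6] t 3.15 w 0.997 0.0
[[0,0,0.34,-0.01,0,0],[0,0,0.34,0,0,0],[0,0.01,0.34,0,0,0],[0,0,0.34,0,0,0],[0,0,0.34,0,0,0],[0,0,0.34,0,0,0],[0,0.01,0.34,0,0,0],[0,0,0.34,0,0,0],[0,0,0,0,0,0],[0,0,0,0,0,0]]
max 0.34
3677 ((545.0587768554688, 40.939903259277344), (21.87932777404785, 69.2706069946289), 73.4406509399414) 0.08886349368717042
```

Request:
drive_tool(commands=[[0, 0, 0.34, 0, 0, 0], [0, 0, 0.34, 0, 0, 0], [0, 0, 0.34, 0, 0, 0], [0, 0, 0.34, 0, 0, 0], [0, 0, 0.34, 0, 0, 0], [0, 0, 0.34, 0, 0, 0], [0, 0, 0.34, 0, 0, 0], [0, 0, 0.34, 0, 0, 0], [0, 0, 0, 0, 0, 0], [0, 0, 0, 0, 0, 0]])

```text
clock: 4.2
eef_pos: [0.5471, 0.0388, 0.0633]
orientation: [0.0, 0.137, 0.991, -0.0]
contact_force: [0.5, -1.0, 0.3]
grip_width: 1.002
finger_force: 0.0
```

Request:
drive_tool(commands=[[0, 0, 0, 0, 0, 0], [0, 0, 0, 0, 0, 0], [0, 0, 0, 0, 0, 0], [0, 0, 0, 0, 0, 0], [0, 0, 0, 0, 0, 0], [0, 0, 0, 0, 0, 0], [0, 0, 0, 0, 0, 0], [0, 0, 0, 0, 0, 0], [0, 0, 0, 0, 0, 0], [0, 0, 0, 0, 0, 0]], fingers=-1, newtons=40)

```text
clock: 5.2
eef_pos: [0.5475, 0.0388, 0.0638]
orientation: [0.001, 0.137, 0.991, -0.0]
contact_force: [-0.1, 1.3, 4.9]
grip_width: 0.248
finger_force: 43.2
```

Request:
drive_tool(commands=[[0, 0, -0.34, 0, 0, 0], [0, 0, -0.34, 0, 0, 0], [0, 0, -0.34, 0, 0, 0], [0, 0, -0.34, 0, 0, 0], [0, 0, -0.34, 0, 0, 0], [0, 0, -0.34, 0, 0, 0], [0, 0, -0.34, 0, 0, 0], [0, 0, -0.34, 0, 0, 0], [0, 0, -0.34, 0, 0, 0], [0, 0, 0, 0, 0, 0]])

```text
clock: 6.2
eef_pos: [0.5484, 0.0388, 0.1572]
orientation: [0.002, 0.137, 0.991, -0.0]
contact_force: [-0.0, -0.6, -2.6]
grip_width: 0.25
finger_force: 42.2
```

Run:
```python
from plan import *
s=robot.observe();z=s['eef_pos'][2]
# placing height: tray floor 5 vs bed 30 -> grasp TCP z .063-.025
q=(.468,.385)
rows([((*q,.15),3.134,16),((*q,.15),3.134,4)])
```

```text
at [0.5484 0.0388 0.1572] head 2.866 F [-0.  -0.6 -2.6] t 6.2 w 0.25 42.20940113067627
[[0.36,0.65,0.01,0,0.04,-0.17],[0.34,0.65,0.02,0,0,-0.17],[0.34,0.66,0.01,0,0,-0.16],[0.32,0.67,0.02,0,0,-0.17],[0.32,0.67,0.01,0,0,-0.17],[0.3,0.68,0.02,0,0,-0.17],[0.29,0.68,0.01,0,0,-0.16],[0.28,0.68,0.02,0,0,-0.17],[0.27,0.69,0.01,0,0,-0.17],[0.25,0.7,0.02,0,0,-0.17]]
[[0.25,0.7,0.01,0,0,-0.16],[0.23,0.7,0.02,0,0,-0.17],[0.22,0.71,0.01,0,0,-0.17],[0.21,0.71,0.02,0,0,-0.17],[0.2,0.71,0.01,0,0,-0.16],[0.18,0.72,0.02,0,0,-0.17],[0,0,0,0,0,0],[0,0,0,0,0,0],[0,0,0,0,0,0],[0,0,0,0,0,0]]
max 0.72
```

Request:
drive_tool(commands=[[0.36, 0.65, 0.01, 0, 0.04, -0.17], [0.34, 0.65, 0.02, 0, 0, -0.17], [0.34, 0.66, 0.01, 0, 0, -0.16], [0.32, 0.67, 0.02, 0, 0, -0.17], [0.32, 0.67, 0.01, 0, 0, -0.17], [0.3, 0.68, 0.02, 0, 0, -0.17], [0.29, 0.68, 0.01, 0, 0, -0.16], [0.28, 0.68, 0.02, 0, 0, -0.17], [0.27, 0.69, 0.01, 0, 0, -0.17], [0.25, 0.7, 0.02, 0, 0, -0.17]])

```text
clock: 7.2
eef_pos: [0.4966, 0.2561, 0.1505]
orientation: [-0.002, 0.054, 0.999, -0.0]
contact_force: [-0.1, -1.0, -3.5]
grip_width: 0.25
finger_force: 42.1
```

Request:
drive_tool(commands=[[0.25, 0.7, 0.01, 0, 0, -0.16], [0.23, 0.7, 0.02, 0, 0, -0.17], [0.22, 0.71, 0.01, 0, 0, -0.17], [0.21, 0.71, 0.02, 0, 0, -0.17], [0.2, 0.71, 0.01, 0, 0, -0.16], [0.18, 0.72, 0.02, 0, 0, -0.17], [0, 0, 0, 0, 0, 0], [0, 0, 0, 0, 0, 0], [0, 0, 0, 0, 0, 0], [0, 0, 0, 0, 0, 0]])

```text
clock: 8.2
eef_pos: [0.4671, 0.3843, 0.1483]
orientation: [-0.002, 0.004, 1.0, -0.0]
contact_force: [0.8, -0.7, -1.7]
grip_width: 0.251
finger_force: 42.2
```

Run:
```python
from plan import *
q=(.468,.385)
rows([((*q,.0385),3.134,10)])
p,d,P=cloud('scene'); cv2.imwrite('pics/s1.png',p[200:400,200:600,::-1])
```

```text
at [0.4671 0.3843 0.1483] head 3.133 F [ 0.8 -0.7 -1.7] t 8.2 w 0.251 42.18032240867615
[[0,0,0.37,0,-0.04,0],[-0.01,0,0.36,0,0,0],[0,0.01,0.37,0,0,0],[0,0,0.36,0,0,-0.01],[-0.01,0,0.37,0,0,0],[0,0,0.37,0,0,0],[0,0.01,0.36,0,0,0],[0,0,0.37,0,0,0],[-0.01,0,0.36,0,0,0],[0,0,0.37,0,0,0]]
max 0.37
```

View pics/s1.png

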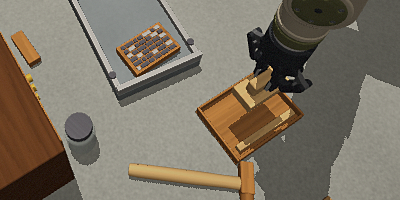

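The block is held level above the tray (crop px ~(257,85)), clear of the stick at (265,130). Lowering.

Request:
drive_tool(commands=[[0, 0, 0.37, 0, -0.04, 0], [0, 0, 0.37, 0, 0, 0], [0, 0, 0.37, 0, 0, 0], [0, 0, 0.37, 0, 0, 0], [0, 0, 0.37, 0, 0, 0], [0, 0, 0.37, 0, 0, 0], [0, 0, 0.37, 0, 0, 0], [0, 0, 0.37, 0, 0, 0], [0, 0, 0.35, 0, 0, 0], [0, 0, 0.33, 0, 0, 0]])

```text
clock: 9.25
eef_pos: [0.4669, 0.3853, 0.0384]
orientation: [0.0, 0.004, 1.0, 0.0]
contact_force: [-9.2, 3.6, 54.9]
grip_width: 0.255
finger_force: 51.9
```

Request:
drive_tool(commands=[[0, 0, 0, 0, 0, 0], [0, 0, 0, 0, 0, 0], [0, 0, 0, 0, 0, 0], [0, 0, 0, 0, 0, 0], [0, 0, 0, 0, 0, 0], [0, 0, 0, 0, 0, 0], [0, 0, 0, 0, 0, 0], [0, 0, 0, 0, 0, 0], [0, 0, 0, 0, 0, 0], [0, 0, 0, 0, 0, 0]], fingers=0.4)

```text
clock: 10.25
eef_pos: [0.4669, 0.3852, 0.0392]
orientation: [0.0, 0.004, 1.0, 0.0]
contact_force: [0.4, 0.5, -0.2]
grip_width: 0.697
finger_force: 0.0
```

Request:
drive_tool(commands=[[0, 0, -0.4, 0, 0, 0], [0, 0, -0.4, 0, 0, 0], [0, 0, -0.4, 0, 0, 0], [0, 0, -0.4, 0, 0, 0], [0, 0, -0.4, 0, 0, 0], [0, 0, -0.4, 0, 0, 0], [0, 0, -0.4, 0, 0, 0], [0, 0, -0.4, 0, 0, 0], [0, 0, -0.4, 0, 0, 0], [0, 0, -0.4, 0, 0, 0]])

```text
clock: 11.25
eef_pos: [0.4668, 0.3851, 0.1602]
orientation: [0.0, 0.004, 1.0, -0.0]
contact_force: [0.1, 0.5, -1.3]
grip_width: 0.701
finger_force: 0.0
```

Run:
```python
from plan import *
p,d,P=cloud('wrist')
Q=P.reshape(-1,3); Q=Q[(abs(Q[:,0]-.467)<.082)&(abs(Q[:,1]-.39)<.055)]
for z in((.055,.075),(.024,.036)):
    k=(Q[:,2]>z[0])&(Q[:,2]<z[1])&(Q[:,1]<.44); print(k.sum(),cv2.minAreaRect((Q[k][:,:2]*1000).astype(np.float32)),np.percentile(Q[k][:,2],[5,50,95]))
# to behind the bar: heading: tool y along bed x (tool x along bed y)
h=np.pi+th
q=bed(0,-.14,.15)
print(tobed((.547,.04)),q, h)
# heading choices
for hh in(th+np.pi/2, th+np.pi, th-np.pi/2): print(hh,'q6',np.arctan2(q[1],q[0])+np.pi-hh)
rows([(q,th+np.pi/2,19),(q,th+np.pi/2,1)])
```

```text
2683 ((463.9095764160156, 385.9864196777344), (22.08248519897461, 69.08248138427734), 89.48345947265625) [0.06098512 0.06380475 0.06500809]
4250 ((468.8432312011719, 373.21405029296875), (76.43670654296875, 160.29859924316406), 89.99070739746094) [0.02878996 0.03002954 0.03118757]
[-0.00922719  0.01664779] [ 0.53592016 -0.11652766  0.15      ] 3.012089223091814
1.4412928962969174 q6 1.486197597672672
3.012089223091814 q6 -0.08459872912222455
-1.7002997572928757 q6 4.627790251262465
at [0.4678 0.3857 0.1624] head 3.134 F [1.1 1.  2.5] t 11.3 w 0.698 0.0
[[-0.13,-0.88,0.02,0.02,0.03,0.89],[-0.2,-0.87,0.02,0,0,0.89],[-0.28,-0.84,0.02,0,0,0.89],[-0.35,-0.82,0.03,0,0,0.89],[-0.43,-0.78,0.02,0,0,0.89],[-0.49,-0.74,0.02,0,0,0.89],[-0.56,-0.69,0.02,0,0,0.9],[-0.62,-0.64,0.02,0,0,0.89],[-0.67,-0.58,0.03,0,0,0.89],[-0.72,-0.52,0.02,0,0,0.89]]
[[-0.76,-0.46,0.02,0,0,0.89],[-0.8,-0.39,0.02,0,0,0.89],[-0.84,-0.31,0.02,0,0,0.89],[-0.85,-0.24,0.02,0,0,0.89],[-0.88,-0.16,0.03,0,0,0.89],[-0.88,-0.08,0.02,0,0,0.89],[-0.89,0,0.02,0,0,0.89],[-0.89,0.08,0.02,0,0,0.89],[-0.87,0.15,0.02,0,0,0.9],[0,0,0,0,0,0]]
max 0.9
```

Request:
drive_tool(commands=[[-0.13, -0.88, 0.02, 0.02, 0.03, 0.89], [-0.2, -0.87, 0.02, 0, 0, 0.89], [-0.28, -0.84, 0.02, 0, 0, 0.89], [-0.35, -0.82, 0.03, 0, 0, 0.89], [-0.43, -0.78, 0.02, 0, 0, 0.89], [-0.49, -0.74, 0.02, 0, 0, 0.89], [-0.56, -0.69, 0.02, 0, 0, 0.9], [-0.62, -0.64, 0.02, 0, 0, 0.89], [-0.67, -0.58, 0.03, 0, 0, 0.89], [-0.72, -0.52, 0.02, 0, 0, 0.89]], fingers=-1)

```text
clock: 12.3
eef_pos: [0.5029, 0.1198, 0.153]
orientation: [-0.001, 0.436, 0.9, -0.001]
contact_force: [0.9, -0.7, 0.5]
grip_width: 0.003
finger_force: 0.0
```

Request:
drive_tool(commands=[[-0.76, -0.46, 0.02, 0, 0, 0.89], [-0.8, -0.39, 0.02, 0, 0, 0.89], [-0.84, -0.31, 0.02, 0, 0, 0.89], [-0.85, -0.24, 0.02, 0, 0, 0.89], [-0.88, -0.16, 0.03, 0, 0, 0.89], [-0.88, -0.08, 0.02, 0, 0, 0.89], [-0.89, 0, 0.02, 0, 0, 0.89], [-0.89, 0.08, 0.02, 0, 0, 0.89], [-0.87, 0.15, 0.02, 0, 0, 0.9], [0, 0, 0, 0, 0, 0]])

```text
clock: 13.3
eef_pos: [0.5356, -0.12, 0.1475]
orientation: [0.0, 0.753, 0.658, -0.002]
contact_force: [-0.0, 0.3, -0.4]
grip_width: -0.001
finger_force: 0.0
```

Run:
```python
from plan import *
h=th+np.pi/2
rows([(bed(0,-.14,.042),h,10),(bed(0,-.11,.042),h,4),(bed(0,.04,.042),h,16)])
```

```text
at [ 0.5356 -0.12    0.1475] head 1.436 F [-0.   0.3 -0.4] t 13.3 w -0.001 0.0
[[0.01,0,0.35,-0.01,0.03,-0.01],[0.01,0,0.35,0,0,0],[0.02,0,0.35,0,0,-0.01],[0.01,0,0.36,0,0,0],[0.01,0,0.35,0,0,-0.01],[0.01,0,0.35,0,0,0],[0.01,0,0.35,0,0,-0.01],[0.01,0,0.35,0,0,0],[0.02,0,0.36,0,0,-0.01],[0.01,0,0.35,0,0,0]]
[[0.25,0,0,0,0,0],[0.25,0,0,0,0,0],[0.25,0,0,0,0,0],[0.25,0,0,0,0,0],[0.31,0,0,0,0,0],[0.31,0,0,0,0,0],[0.32,0,0,0,0,0],[0.31,0,0,0,0,0],[0.31,0,0,0,0,0],[0.31,0,0,0,0,0]]
[[0.32,0,0,0,0,0],[0.31,0,0,0,0,0],[0.31,0,0,0,0,0],[0.31,0,0,0,0,0],[0.32,0,0,0,0,0],[0.31,0,0,0,0,0],[0.31,0,0,0,0,0],[0.31,0,0,0,0,0],[0.32,0,0,0,0,0],[0.31,0,0,0,0,0]]
max 0.36
```

Request:
drive_tool(commands=[[0.01, 0, 0.35, -0.01, 0.03, 0], [0.01, 0, 0.35, 0, 0, 0], [0.02, 0, 0.35, 0, 0, -0.01], [0.01, 0, 0.36, 0, 0, 0], [0.01, 0, 0.35, 0, 0, -0.01], [0.01, 0, 0.35, 0, 0, 0], [0.01, 0, 0.35, 0, 0, -0.01], [0.01, 0, 0.35, 0, 0, 0], [0.02, 0, 0.36, 0, 0, -0.01], [0.01, 0, 0.35, 0, 0, 0]])

```text
clock: 14.3
eef_pos: [0.5353, -0.1134, 0.0411]
orientation: [-0.001, 0.75, 0.661, -0.0]
contact_force: [0.4, -0.4, -1.2]
grip_width: 0.002
finger_force: 0.0
```

Request:
drive_tool(commands=[[0.25, 0, 0, 0, 0, 0], [0.25, 0, 0, 0, 0, 0], [0.25, 0, 0, 0, 0, 0], [0.25, 0, 0, 0, 0, 0], [0.3, 0, 0, 0, 0, 0], [0.3, 0, 0, 0, 0, 0], [0.3, 0, 0, 0, 0, 0], [0.3, 0, 0, 0, 0, 0], [0.3, 0, 0, 0, 0, 0], [0.3, 0, 0, 0, 0, 0]])

```text
clock: 15.3
eef_pos: [0.5464, -0.0294, 0.0425]
orientation: [-0.0, 0.75, 0.661, 0.0]
contact_force: [-0.3, -4.1, 3.6]
grip_width: -0.004
finger_force: 2.3
```

Request:
drive_tool(commands=[[0.32, 0, 0, 0, 0, 0], [0.32, 0, 0, 0, 0, 0], [0.32, 0, 0, 0, 0, 0], [0.32, 0, 0, 0, 0, 0], [0.32, 0, 0, 0, 0, 0], [0.32, 0, 0, 0, 0, 0], [0.32, 0, 0, 0, 0, 0], [0.32, 0, 0, 0, 0, 0], [0.32, 0, 0, 0, 0, 0], [0.32, 0, 0, 0, 0, 0]])

```text
clock: 16.3
eef_pos: [0.5582, 0.0659, 0.0421]
orientation: [-0.001, 0.75, 0.661, -0.0]
contact_force: [2.1, -5.0, 1.6]
grip_width: -0.0
finger_force: 2.3
```

```bash
cat > chk.py <<'E'
from plan import *
s=robot.observe(); print('tcp bed',tobed(s['eef_pos']).round(4),s['eef_pos'],'F bed',(Rb.T@s['contact_force'][:2]).round(1),'t',s['clock'])
for n in('top','scene'):
    p,d,P=cloud(n); Q=P.reshape(-1,3); b=(Q[:,:2]-O)@Rb
    k=(abs(b[:,0])<.085)&(b[:,1]>.08)&(b[:,1]<.197)&(Q[:,2]>.045)&(Q[:,2]<.06)
    cv2.imwrite(f'pics/{n}_{s["clock"]:.1f}.png',p[...,::-1])
    print(n,k.sum(),cv2.minAreaRect((b[k]*1000).astype(np.float32)))
E
python3 chk.py
```

```text
tcp bed [-0.0015  0.0438] [0.55815053 0.06590507 0.04206824] F bed [ 2.8 -4.7] t 16.3
top 465 ((-2.4888153076171875, 161.1627960205078), (110.97615051269531, 46.4690055847168), 9.79349422454834)
scene 2329 ((-1.3660430908203125, 135.9246063232422), (169.48971557617188, 114.6796646118164), 1.652991533279419)
```

Request:
drive_tool(commands=[[0.08, 0, 0, 0, 0, 0], [0.08, 0, 0, 0, 0, 0], [0.08, 0, 0, 0, 0, 0], [0.08, 0, 0, 0, 0, 0], [0.08, 0, 0, 0, 0, 0], [0.08, 0, 0, 0, 0, 0], [0.08, 0, 0, 0, 0, 0], [0.08, 0, 0, 0, 0, 0], [0.08, 0, 0, 0, 0, 0], [0, 0, 0, 0, 0, 0]])

```text
clock: 17.4
eef_pos: [0.5592, 0.0855, 0.0415]
orientation: [-0.001, 0.751, 0.661, -0.002]
contact_force: [-1.1, -6.2, 1.7]
grip_width: 0.004
finger_force: 3.0
```

Request:
drive_tool(commands=[[0.03, 0, 0, 0, 0, 0], [0.03, 0, 0, 0, 0, 0], [0.02, 0, 0, 0, 0, 0], [0.02, 0, 0, 0, 0, 0], [0.02, 0, 0, 0, 0, 0], [0.01, 0, 0, 0, 0, 0], [0.01, 0, 0, 0, 0, 0], [0, 0, 0, 0, 0, 0], [0, 0, 0, 0, 0, 0], [0, 0, 0, 0, 0, 0]])

```text
clock: 18.4
eef_pos: [0.5596, 0.0887, 0.0415]
orientation: [-0.0, 0.751, 0.661, -0.002]
contact_force: [-1.6, -8.9, 2.3]
grip_width: -0.0
finger_force: 4.5
```

```bash
python3 chk.py
```

```text
tcp bed [-0.003   0.0666] [0.55958624 0.08873073 0.04153047] F bed [-0.4 -9. ] t 18.4
top 148 ((0.7978439331054688, 188.7794647216797), (16.253129959106445, 118.04950714111328), 89.7443618774414)
scene 2641 ((-0.1143035888671875, 138.47601318359375), (169.83164978027344, 116.89630889892578), 0.10892578214406967)
```

Request:
drive_tool(commands=[[0.03, 0, 0, 0, 0, 0], [0.03, 0, 0, 0, 0, 0], [0.03, 0, 0, 0, 0, 0], [0.02, 0, 0, 0, 0, 0], [0.02, 0, 0, 0, 0, 0], [0, 0, 0, 0, 0, 0], [0, 0, 0, 0, 0, 0], [0, 0, 0, 0, 0, 0], [0, 0, 0, 0, 0, 0], [0, 0, 0, 0, 0, 0]])

```text
clock: 19.5
eef_pos: [0.56, 0.0919, 0.0416]
orientation: [0.0, 0.751, 0.66, -0.003]
contact_force: [-2.2, -10.6, 3.1]
grip_width: -0.001
finger_force: 5.6
```

Request:
drive_tool(commands=[[0.03, 0, 0, 0, 0, 0], [0.03, 0, 0, 0, 0, 0], [0.03, 0, 0, 0, 0, 0], [0.02, 0, 0, 0, 0, 0], [0.02, 0, 0, 0, 0, 0], [0, 0, 0, 0, 0, 0], [0, 0, 0, 0, 0, 0], [0, 0, 0, 0, 0, 0], [0, 0, 0, 0, 0, 0], [0, 0, 0, 0, 0, 0]])

```text
clock: 20.5
eef_pos: [0.56, 0.092, 0.0416]
orientation: [0.002, 0.752, 0.659, -0.006]
contact_force: [-3.8, -24.1, 3.4]
grip_width: 0.001
finger_force: 11.8
```

```bash
python3 chk.py
```

```text
tcp bed [-0.0031  0.0699] [0.55997275 0.09202058 0.04162273] F bed [ -0.6 -24.4] t 20.5
top 36 ((32.456298828125, 193.39456176757812), (6.797778606414795, 52.74256134033203), 89.64114379882812)
scene 2639 ((-0.0047607421875, 138.5102081298828), (116.83570098876953, 169.632568359375), 89.96177673339844)
```

Run:
```python
from plan import *
h=th+np.pi/2
A=np.array([-.070,.1005])
def pt(t,off,r=.042,z=.060): 
    q=A+r*np.array([np.sin(t),-np.cos(t)])-off*np.array([np.cos(t),np.sin(t)]); return bed(*q,z)
w=[(bed(-.002,.035,.042),h,2),(bed(-.02,.035,.12),h,4),(np.r_[pt(0,.031)[:2],.12],h,4),(pt(0,.031),h,6),(pt(0,.021),h,4)]
w+=[(pt(t,.0195),h+t,1) for t in np.arange(1,11)*.1]
w+=[(pt(t,.0195),h+t,1) for t in np.r_[np.arange(11,15)*.1,1.45]]+[(pt(1.45,.0195),h+1.45,5)]
rows(w)
```

```text
at [0.56   0.092  0.0416] head 1.44 F [ -3.7 -23.5   5.2] t 20.6 w -0.0 11.793600171804428
[[-0.58,0.02,0,-0.04,0.12,-0.01],[-0.58,0.02,-0.01,0,0,0],[0,-0.15,-0.65,0,0,0],[0,-0.15,-0.65,0,0,0],[0,-0.15,-0.65,0,0,0],[0,-0.15,-0.65,0,0,0],[0.19,-0.68,0,0,0,0],[0.2,-0.67,0,0,0,0],[0.19,-0.68,0,0,0,0],[0.2,-0.67,0,0,0,0]]
[[0,0,0.33,0,0,0],[0,0,0.34,0,0,0],[0,0,0.33,0,0,0],[0,0,0.34,0,0,0],[0,0,0.33,0,0,0],[0,0,0.33,0,0,0],[0,0.08,0,0,0,0],[0,0.08,0,0,0,0],[0,0.09,0,0,0,0],[0,0.08,0,0,0,0]]
[[-0.06,0.19,0,0,0,-1],[-0.06,0.15,0,0,0,-1],[-0.05,0.14,0,0,0,-1],[-0.06,0.14,0,0,0,-1],[-0.06,0.14,0,0,0,-1],[-0.06,0.15,0,0,0,-1],[-0.06,0.14,0,0,0,-1],[-0.05,0.14,0,0,0,-1],[-0.06,0.15,0,0,0,-1],[-0.06,0.14,0,0,0,-1]]
[[-0.06,0.14,0,0,0,-1],[-0.06,0.15,0,0,0,-1],[-0.05,0.14,0,0,0,-1],[-0.06,0.14,0,0,0,-1],[-0.03,0.07,0,0,0,-0.5],[0,0,0,0,0,0],[0,0,0,0,0,0],[0,0,0,0,0,0],[0,0,0,0,0,0],[0,0,0,0,0,0]]
max 1.0
```

View pics/scene_20.5.png

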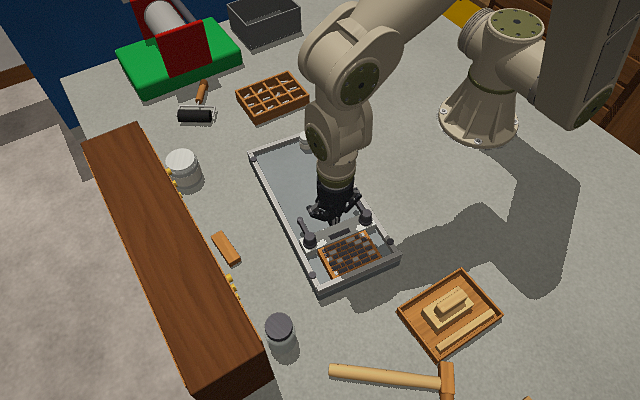

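Forme square against the head at (350,258), levers trailing at (300,225) and (363,212), block in the tray at (448,306). Backing off and going to the near lever.

Request:
drive_tool(commands=[[-0.58, 0.02, 0, -0.04, 0.12, 0], [-0.58, 0.02, -0.01, 0, 0, 0], [0, -0.15, -0.65, 0, 0, 0], [0, -0.15, -0.65, 0, 0, 0], [0, -0.15, -0.65, 0, 0, 0], [0, -0.15, -0.65, 0, 0, 0], [0.19, -0.68, 0, 0, 0, 0], [0.2, -0.67, 0, 0, 0, 0], [0.19, -0.68, 0, 0, 0, 0], [0.2, -0.67, 0, 0, 0, 0]])

```text
clock: 21.6
eef_pos: [0.4613, 0.0994, 0.1196]
orientation: [-0.005, 0.75, 0.661, 0.005]
contact_force: [0.6, 0.3, 0.9]
grip_width: 0.002
finger_force: 0.0
```

```bash
cat > lev.py <<'E'
from plan import *
h=th+np.pi/2
def pt(A,s,t,off,r=.042,z=.060):
    q=r*np.array([np.sin(t),-np.cos(t)])-off*np.array([np.cos(t),np.sin(t)]); return bed(A[0]+s*q[0],A[1]+q[1],z)
E
python3 - <<'E'
from lev import *
A=(-.07,.1005)
s=robot.observe(); print(tobed(s['eef_pos']))
w=[(np.r_[pt(A,1,0,.031)[:2],.12],h,2),(pt(A,1,0,.031),h,5),(pt(A,1,0,.0215),h,3)]
rows(w)
p,d,P=cloud('top'); Q=P.reshape(-1,3); b=(Q[:,:2]-O)@Rb
k=(abs(b[:,0])<.095)&(b[:,1]>.02)&(b[:,1]<.15)&(Q[:,2]>.05)&(Q[:,2]<.06); print('bar/forme',cv2.minAreaRect((b[k]*1000).astype(np.float32)))
p,d,P=cloud('scene'); Q=P.reshape(-1,3); b=(Q[:,:2]-O)@Rb
for s in(-1,1):
    k=(abs(b[:,0])<.095)&(b[:,0]*s>0)&(b[:,1]>.02)&(b[:,1]<.15)&(Q[:,2]>.073)&(Q[:,2]<.09); print(k.sum(),cv2.minAreaRect((b[k]*1000).astype(np.float32)))
k=(abs(b[:,0])<.04)&(b[:,1]>.06)&(b[:,1]<.195)&(Q[:,2]>.047)&(Q[:,2]<.06); print('forme',cv2.minAreaRect((b[k]*1000).astype(np.float32)))
E
```

```text
[-0.10191231  0.06445736]
at [0.4613 0.0994 0.1196] head 1.445 F [0.6 0.3 0.9] t 21.6 w 0.002 0.0
[[-0.1,0.01,-0.01,0,-0.14,0.02],[-0.1,0.02,0,0,0,0.01],[0,0,0.4,0,0,0],[0,0,0.4,0,0,0],[0,0,0.4,0,0,0],[0,0,0.4,0,0,0],[0,0,0.4,0,0,0],[0,0.11,0,0,0,0],[0,0.1,0,0,0,0],[0,0.11,0,0,0,0]]
max 0.4
bar/forme ((0.0, 0.0), (0.0, 0.0), 0.0)
192 ((-66.37788391113281, 79.02223205566406), (24.64592170715332, 69.50497436523438), 5.116430759429932)
205 ((73.42481231689453, 79.12721252441406), (23.99641227722168, 70.37373352050781), 6.68770170211792)
forme ((-0.041347503662109375, 137.73854064941406), (114.52444458007812, 79.85427856445312), 89.88288879394531)
```

Request:
drive_tool(commands=[[-0.1, 0.01, -0.01, 0, -0.14, 0.02], [-0.1, 0.02, 0, 0, 0, 0.01], [0, 0, 0.4, 0, 0, 0], [0, 0, 0.4, 0, 0, 0], [0, 0, 0.4, 0, 0, 0], [0, 0, 0.4, 0, 0, 0], [0, 0, 0.4, 0, 0, 0], [0, 0.11, 0, 0, 0, 0], [0, 0.1, 0, 0, 0, 0], [0, 0.11, 0, 0, 0, 0]])

```text
clock: 22.7
eef_pos: [0.4738, 0.0911, 0.0608]
orientation: [0.002, 0.751, 0.66, 0.001]
contact_force: [-1.0, 0.1, -1.2]
grip_width: 0.001
finger_force: 0.5
```

Run:
```python
from lev import *
A=(-.07,.1005)
print(tobed(robot.observe()['eef_pos']))
rows([(pt(A,1,t,.0195),h+t,1) for t in np.r_[np.arange(1,15)*.1,1.47]]+[(pt(A,1,1.47,.0195),h+1.47,5)])
```

```text
[-0.0884271   0.05789544]
at [0.4738 0.0911 0.0608] head 1.442 F [-1.   0.1 -1.2] t 22.7 w 0.001 0.5252027325332165
[[-0.04,0.11,0.03,0.03,0.01,-1],[-0.06,0.14,0,0,0,-1],[-0.05,0.14,0,0,0,-1],[-0.06,0.15,0,0,0,-1],[-0.06,0.14,0,0,0,-1],[-0.06,0.14,0,0,0,-1],[-0.06,0.15,0,0,0,-1],[-0.05,0.14,0,0,0,-1],[-0.06,0.14,0,0,0,-1],[-0.06,0.14,0,0,0,-1]]
[[-0.06,0.15,0,0,0,-1],[-0.06,0.14,0,0,0,-1],[-0.05,0.14,0,0,0,-1],[-0.06,0.15,0,0,0,-1],[-0.04,0.1,0,0,0,-0.7],[0,0,0,0,0,0],[0,0,0,0,0,0],[0,0,0,0,0,0],[0,0,0,0,0,0],[0,0,0,0,0,0]]
max 1.0
```

Request:
drive_tool(commands=[[-0.04, 0.11, 0.03, 0.03, 0.01, -1], [-0.06, 0.14, 0, 0, 0, -1], [-0.05, 0.14, 0, 0, 0, -1], [-0.06, 0.15, 0, 0, 0, -1], [-0.06, 0.14, 0, 0, 0, -1], [-0.06, 0.14, 0, 0, 0, -1], [-0.06, 0.15, 0, 0, 0, -1], [-0.05, 0.14, 0, 0, 0, -1], [-0.06, 0.14, 0, 0, 0, -1], [-0.06, 0.14, 0, 0, 0, -1]])

```text
clock: 23.7
eef_pos: [0.5149, 0.0877, 0.0597]
orientation: [-0.001, 0.341, 0.94, -0.002]
contact_force: [-5.3, -4.1, 2.3]
grip_width: -0.003
finger_force: 3.1
```

Request:
drive_tool(commands=[[-0.06, 0.15, 0, 0, 0, -1], [-0.06, 0.14, 0, 0, 0, -1], [-0.05, 0.14, 0, 0, 0, -1], [-0.06, 0.15, 0, 0, 0, -1], [-0.04, 0.1, 0, 0, 0, -0.7], [0, 0, 0, 0, 0, 0], [0, 0, 0, 0, 0, 0], [0, 0, 0, 0, 0, 0], [0, 0, 0, 0, 0, 0], [0, 0, 0, 0, 0, 0]])

```text
clock: 24.7
eef_pos: [0.5332, 0.1025, 0.0597]
orientation: [-0.0, 0.115, 0.993, -0.0]
contact_force: [0.4, -0.2, 0.2]
grip_width: -0.002
finger_force: 0.0
```

Run:
```python
from lev import *
A=(.07,.1005)
c=robot.observe()['eef_pos']; b=tobed(c); print(b)
p,d,P=cloud('scene'); cv2.imwrite('pics/s3.png',cv2.resize(p[180:320,230:450,::-1],None,fx=3,fy=3))
# retreat straight -y, up, across to far side; heading th+pi (tool x = bed -x)
hh=th+np.pi
w=[(bed(b[0],b[1]-.03,.060),None,2),(bed(b[0],b[1]-.03,.125),None,3),(np.r_[pt(A,-1,0,.031)[:2],.125],hh,5),(pt(A,-1,0,.031),hh,6),(pt(A,-1,0,.021),hh,4)]
rows(w)
```

```text
[-0.03093837  0.07681456]
at [0.5332 0.1025 0.0597] head 2.911 F [ 1.  -0.6  0. ] t 24.75 w -0.0 0.0
[[-0.05,-0.5,-0.01,0,0,0],[-0.05,-0.5,0,0,0,0],[0,0,-0.72,0,0,0],[0,0,-0.72,0,0,0],[0,0,-0.73,0,0,0],[-0.87,0.17,0,0,0,-0.2],[-0.87,0.15,0,0,0,-0.2],[-0.87,0.13,0,0,0,-0.2],[-0.88,0.11,0,0,0,-0.21],[-0.88,0.1,0,0,0,-0.2]]
[[0,0,0.36,0,0,0],[0,0,0.36,0,0,0],[0,0,0.36,0,0,0],[0,0,0.37,0,0,0],[0,0,0.36,0,0,0],[0,0,0.36,0,0,0],[0.08,0,0,0,0,0],[0.09,0,0,0,0,0],[0.08,0,0,0,0,0],[0.09,0,0,0,0,0]]
max 0.88
```

View pics/s3.png

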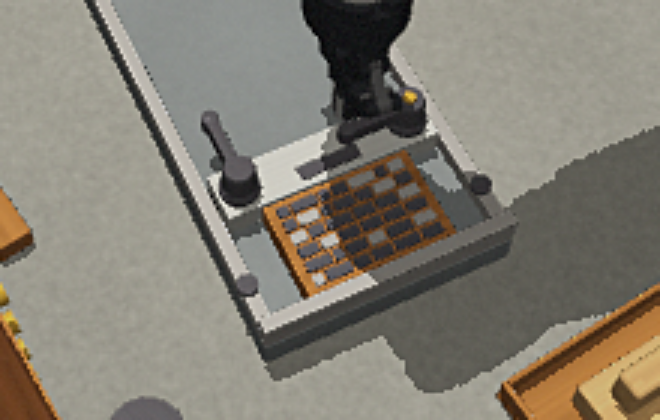

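Near lever lies along the bar (hub (407,112), tip (345,133)), finger force 0: clicked. Far lever still trailing, tip (208,120). Going there.

Request:
drive_tool(commands=[[-0.05, -0.5, 0, 0, 0, 0], [-0.05, -0.5, 0, 0, 0, 0], [0, 0, -0.72, 0, 0, 0], [0, 0, -0.72, 0, 0, 0], [0, 0, -0.73, 0, 0, 0], [-0.87, 0.17, 0, 0, 0, -0.2], [-0.87, 0.15, 0, 0, 0, -0.2], [-0.87, 0.13, 0, 0, 0, -0.2], [-0.88, 0.11, 0, 0, 0, -0.21], [-0.88, 0.1, 0, 0, 0, -0.2]])

```text
clock: 25.75
eef_pos: [0.6627, 0.0657, 0.1246]
orientation: [-0.0, 0.065, 0.998, -0.0]
contact_force: [0.3, -0.1, 0.5]
grip_width: 0.002
finger_force: 0.0
```

Request:
drive_tool(commands=[[0, 0, 0.36, 0, 0, 0], [0, 0, 0.36, 0, 0, 0], [0, 0, 0.36, 0, 0, 0], [0, 0, 0.37, 0, 0, 0], [0, 0, 0.36, 0, 0, 0], [0, 0, 0.36, 0, 0, 0], [0.08, 0, 0, 0, 0, 0], [0.09, 0, 0, 0, 0, 0], [0.08, 0, 0, 0, 0, 0], [0.09, 0, 0, 0, 0, 0]])

```text
clock: 26.75
eef_pos: [0.6521, 0.0688, 0.0604]
orientation: [0.001, 0.064, 0.998, -0.0]
contact_force: [-0.5, 0.1, -0.4]
grip_width: -0.002
finger_force: 0.0
```

Run:
```python
from lev import *
A=(.07,.1005); hh=th+np.pi
print(tobed(robot.observe()['eef_pos']))
rows([(pt(A,-1,t,.0165),hh-t,1) for t in np.r_[np.arange(1,15)*.1,1.47]]+[(pt(A,-1,1.47,.0165),hh-1.47,5)])
```

```text
[0.09123315 0.058779  ]
at [0.6521 0.0688 0.0604] head 3.013 F [-0.5  0.1 -0.4] t 26.75 w -0.002 0.0
[[0.3,-0.06,0.01,0,0.01,1.01],[0.14,-0.04,0,0,0,1],[0.15,-0.05,0,0,0,1],[0.14,-0.05,0,0,0,1],[0.14,-0.05,0,0,0,1],[0.14,-0.05,0,0,0,1],[0.15,-0.04,0,0,0,1],[0.14,-0.05,0,0,0,1],[0.14,-0.05,0,0,0,1],[0.14,-0.05,0,0,0,1]]
[[0.15,-0.05,0,0,0,1],[0.14,-0.04,0,0,0,1],[0.14,-0.05,0,0,0,1],[0.14,-0.05,0,0,0,1],[0.1,-0.03,0,0,0,0.7],[0,0,0,0,0,0],[0,0,0,0,0,0],[0,0,0,0,0,0],[0,0,0,0,0,0],[0,0,0,0,0,0]]
max 1.01
```

Request:
drive_tool(commands=[[0.3, -0.06, 0.01, 0, 0, 1], [0.14, -0.04, 0, 0, 0, 1], [0.15, -0.05, 0, 0, 0, 1], [0.14, -0.05, 0, 0, 0, 1], [0.14, -0.05, 0, 0, 0, 1], [0.14, -0.05, 0, 0, 0, 1], [0.15, -0.04, 0, 0, 0, 1], [0.14, -0.05, 0, 0, 0, 1], [0.14, -0.05, 0, 0, 0, 1], [0.14, -0.05, 0, 0, 0, 1]])

```text
clock: 27.75
eef_pos: [0.6071, 0.078, 0.0605]
orientation: [0.003, 0.537, 0.843, -0.0]
contact_force: [3.5, -6.2, -1.1]
grip_width: -0.001
finger_force: 2.9
```

Request:
drive_tool(commands=[[0.15, -0.05, 0, 0, 0, 1], [0.14, -0.04, 0, 0, 0, 1], [0.14, -0.05, 0, 0, 0, 1], [0.14, -0.05, 0, 0, 0, 1], [0.1, -0.03, 0, 0, 0, 0.7], [0, 0, 0, 0, 0, 0], [0, 0, 0, 0, 0, 0], [0, 0, 0, 0, 0, 0], [0, 0, 0, 0, 0, 0], [0, 0, 0, 0, 0, 0]])

```text
clock: 28.75
eef_pos: [0.5938, 0.0973, 0.0593]
orientation: [-0.0, 0.717, 0.697, -0.0]
contact_force: [0.6, -0.1, -0.8]
grip_width: 0.0
finger_force: 0.0
```

Run:
```python
from lev import *
b=tobed(robot.observe()['eef_pos']); print(b)
rows([(bed(b[0],b[1]-.03,.060),None,2),(bed(b[0],b[1]-.05,.20),None,6),(bed(b[0],b[1]-.05,.20),None,2)])
```

```text
[0.02976521 0.07952331]
at [0.5938 0.0973 0.0593] head 1.543 F [ 0.6 -0.1 -0.8] t 28.75 w 0.0 0.0
[[-0.5,-0.05,-0.01,0,0,0],[-0.49,-0.05,-0.01,0,0,0],[-0.11,-0.01,-0.78,0,0,0],[-0.11,-0.01,-0.78,0,0,0],[-0.11,-0.02,-0.77,0,0,0],[-0.12,-0.01,-0.78,0,0,0],[-0.11,-0.01,-0.78,0,0,0],[-0.11,-0.01,-0.78,0,0,0],[0,0,0,0,0,0],[0,0,0,0,0,0]]
max 0.78
```

Request:
drive_tool(commands=[[-0.5, -0.05, 0, 0, 0, 0], [-0.5, -0.05, 0, 0, 0, 0], [-0.11, 0, -0.78, 0, 0, 0], [-0.11, 0, -0.78, 0, 0, 0], [-0.11, 0, -0.78, 0, 0, 0], [-0.11, 0, -0.78, 0, 0, 0], [-0.11, 0, -0.78, 0, 0, 0], [-0.11, 0, -0.78, 0, 0, 0], [0, 0, 0, 0, 0, 0], [0, 0, 0, 0, 0, 0]])

```text
clock: 29.75
eef_pos: [0.5895, 0.0467, 0.1999]
orientation: [0.0, 0.717, 0.697, 0.0]
contact_force: [-0.4, 0.4, -1.2]
grip_width: -0.008
finger_force: 0.0
```

Run:
```python
from lev import *
p,d,P=cloud('wrist'); p2,d2,P2=cloud('scene')
cv2.imwrite('pics/end.png',np.vstack([cv2.resize(p,(480,300)),cv2.resize(p2[180:320,230:454],(480,300))])[...,::-1])
for P in(P,P2):
    Q=P.reshape(-1,3); b=(Q[:,:2]-O)@Rb
    for s in(-1,1):
        k=(abs(b[:,0])<.095)&(b[:,0]*s>0)&(b[:,1]>.02)&(b[:,1]<.15)&(Q[:,2]>.074)&(Q[:,2]<.092); print(k.sum(),k.sum() and cv2.minAreaRect((b[k]*1000).astype(np.float32)))
    k=(abs(b[:,0])<.055)&(b[:,1]>.06)&(b[:,1]<.195)&(Q[:,2]>.047)&(Q[:,2]<.06); print('bar+forme',cv2.minAreaRect((b[k]*1000).astype(np.float32)))
```

```text
2033 ((-48.381927490234375, 103.63429260253906), (71.26362609863281, 24.93880844116211), 6.580787181854248)
1897 ((46.179595947265625, 98.85533142089844), (71.10224914550781, 24.933168411254883), 6.318540096282959)
bar+forme ((-0.012454986572265625, 128.55364990234375), (110.1163330078125, 94.50331115722656), 0.10235204547643661)
207 ((-46.21036911010742, 104.63582611083984), (70.8707046508789, 24.89948844909668), 6.175619125366211)
215 ((48.06779098510742, 105.01231384277344), (25.00436019897461, 69.75128173828125), 83.72801971435547)
bar+forme ((-0.029621124267578125, 137.33737182617188), (115.25289916992188, 109.91703033447266), 89.86092376708984)
```

View pics/end.png

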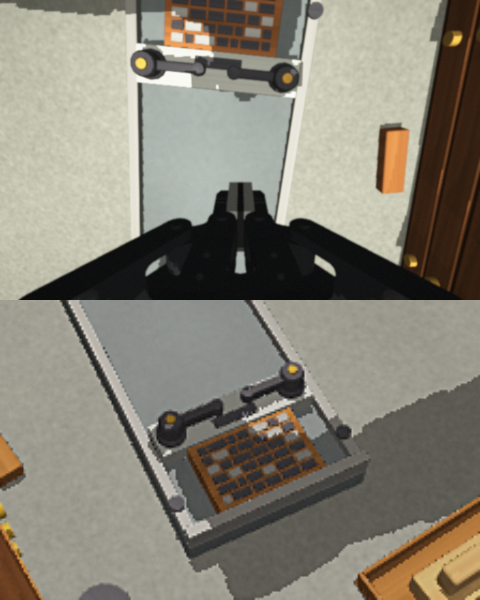

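Run:
```python
from lev import *
p,d,P=cloud('wrist'); Q=P.reshape(-1,3); b=(Q[:,:2]-O)@Rb
for s in(-1,1):
    k=(b[:,0]*s>.014)&(b[:,0]*s<.054)&(abs(b[:,1]-.1)<.03)&(Q[:,2]>.077)&(Q[:,2]<.084)
    v=cv2.fitLine(b[k].astype(np.float32),cv2.DIST_HUBER,0,.01,.01).ravel(); print(k.sum(),v,np.degrees(np.arctan(v[1]/v[0])))
print(robot.hand_in())
```

```text
819 [ 0.99998367  0.00571684 -0.03311132  0.10135634] 0.32755235
798 [ 0.99999857 -0.0016823   0.03318615  0.10151011] -0.09638854
the job is handed in; nothing more can be done
None
```

The job is handed in after about 30 s on the robot clock: the planing block lies flat in the tray, the bar holds the forme square against the head, and both levers lie along the bar within 0.4° by camera; the tin and stick were never touched, and no verdict came back.

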